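Put the pug mill drive lever into reverse past its lockout, then press run

ROBOT

A 7-joint arm with a two-finger parallel gripper is mounted at the origin on a cart in front of the work surface, level with it; the furniture and walls round the work are solid. World frame = base frame: x ahead of the robot, y to its left, z up, the work surface at z = 0. Lengths are in mm, angles in rad, forces in N, time in s.
With the tool pointing down it reaches from about 400 to 875 mm from the base axis. Payload 4.4 kg.
Tool frame: the origin (TCP) lies midway between the tips of the shut fingers; the grasp point (between the pads) lies 19 mm behind it; z points along the fingers, y is the line along which they close (so a half turn about z gives the same grasp; the last joint's range is limited). The gripper opens to 85 mm and grips with 20 to 120 N. Pads are 22 mm wide; open, the fingers measure 114 mm over their backs; the gripper's body (76 mm by 85 mm) begins 54 mm behind the grasp point. The pads swing forward as they close: fully open they stand 13 mm farther back than shut.
Start: joints at [1.223, 0.628, 0.038, 1.517, -0.027, 0.996, -0.02], TCP at [180.783, -624.368, 231.313] pointing down, gripper open.
Joint ranges: [-3.06, 3.06], [-0.37, 2.12], [-1.25, 1.32], [0.18, 2.47], [-1.1, 4.24], [0.23, 1.98], [-2.94, 2.94]. Speed limits (rad/s): [2.57, 2.57, 3.14, 3.14, 3.14, 3.14, 3.14].

INTERFACE

Orientations are given as [roll, pitch, yaw] about the fixed x, y, z axes, in that order (R = Rz(yaw) Ry(pitch) Rx(roll)).
In Python, from cell import telemetry, eyes, ctrl, finder gives the robot as it stands.
- The arm moves only by the tool move_arm, never from a script. Its argument "steps" is a list of rows, each a list of 7 numbers: the turn, a rotation vector about the world's x, y, z in degrees, then the shift along the world's x, y, z in m, then the finger opening in m, from 0 to 0.0854. A call has 1 to 5 rows; each row shifts and turns the commanded pose from where the row before left it; what a row does not reach is not made up. A row lasts 1/10 s, in which the tool goes at most 50 mm and 8.59 degrees, less where a joint would pass 70% of its speed; a pose out of reach is approached as far as the arm can. A call with a gripper value outside its range is refused whole. The fingers move at their own pace and stop on an object; the grip force is fixed at half the most. Time passes only in rows, so rows that do not move let the fingers close. It gives the time, the measured TCP pose, the force, the opening and the grip force at its end, in the units of the state.
- telemetry.read_state(): the state, without advancing time (a new reading comes with each control period).
- eyes.get_image(name): name is "scene" or "top"; returns (picture, depth): 384x512x3 uint8, blue, green, red; 384x512 float32, mm along the optical axis (not along the pixel's ray), 0 where there is no reading.
- eyes.calibration(name): a dict with "fx", "fy", "cx", "cy" (pixels), "position" and "attitude" of the camera in the world. Camera axes: x right, y down, z forward; pixel columns grow to the right and rows downward; lengths in mm; the calibration is good to about 2 mm. A picture is of the moment at which its call begins. calibration takes no time and is no camera call.
- ctrl.finish_job(): hands the job in; it is judged then, once.
Trained networks look in the newest picture that a camera, given by its name, has taken for a name from the list of things; names that differ only in an ending like _2 or _b are one class to them, and where a whole thing is asked for, a point or a joint stands for the part that bears it (a point fixed in the world has none). Each returns a list of dicts, best first, with "confidence" (0 to 1); they miss things now and then, are a little off and sometimes report something else, mostly with a low value. They report only what shows in the picture. A call takes as long as a camera call. They do not tell look-alikes from the thing itself.
- finder.boxes_of(camera, name): "location" ([x, y, z] in mm, in the coordinates of the camera as it stood for that picture, good to about 4 mm: the middle of the surface that is visible of it).
- finder.cut_out(camera, name): "mask" (384x512 bool, what is visible of it).
- finder.pinpoint(camera, name): "location" ([x, y, z] in mm, in the coordinates of the camera as it stood for that picture, good to about 4 mm: a listed point, or the origin of a listed thing).
The state is a dict: "clock": time; "qpos": joint angles; "qd": joint speeds; "tau": joint torques, N m; "eef_pos": TCP position; "tool_rot": TCP orientation; "force": force on the tool from outside, world axes, zero at the start; "torque": the same for the moment, N m; "width": finger opening in mm; "gripper_force": force on a finger pad.
Only numpy, scipy, OpenCV 4.12 (cv2) and the standard library are available. Lean on these libraries where they do the work, as an engineer would, in place of code of your own. Each camera call takes 0.05 s, during which the arm holds its last target. There are 200 camera calls.

TASK

The pug mill has jammed and must be run backwards: lift the orange lockout collar on the drive lever, swing the lever left through the gate past the red tooth into reverse, and let the collar drop fully home again behind the tooth so that the lever is locked there. Only then press the green run button fully in and let it come back up. Do not press the red button, and do not shift or tip over the dark pot, the water cup or the tape roll.

Things in the scene. Friction and masses are not known exactly. Their poses are not given: they have to be found in the camera images.
- drive_lever (a joint): Angle of the drive lever, rad. 0 = square to the console's sloping face; positive = swung to the left seen from the robot. Stops at -0.45 and 0.45; stays where left (friction 0.2 N m). Collar down: its pin is stopped by the red tooth at +0.06. Collar raised 9 mm or more: the pin passes over the tooth. From +0.29 to +0.45 the collar can drop behind the tooth: reverse.
- lock_collar (a joint): Height of the orange lockout collar along the lever, m: 0 = fully down (home), 0.013 = raised to its stop. A spring of 3 N (down) to 5 N (raised) pushes it down. It cannot turn on the lever.
- collar_grip (a point): Grip point on the collar's axis, moving with it. The orange collar: ribbed cylinder, 32 mm across, 40 mm long, 38 mm foot flange 7 mm high; point 27 mm above its lower end. z: along the lever, outwards (up, towards the robot); x: hinge axis, up the slope; y: swing direction. Black lever cap, 26 mm wide: top 36 mm above this point. Collar's 7 mm pin points to -x; the y sides are clear for fingers.
- lever_hinge (a point): The lever's hinge point, fixed in the console; its axes turn with the lever (x = hinge axis, z = along the lever). With the collar down, point collar_grip is 107 mm from here along z. The lever turns about this x axis; a growing lever angle turns z towards y.
- console: Blue cabinet fixed to the table, foot 140 x 170 mm, 30 mm high in front, 86 mm behind; face slopes up away from the robot at 25 degrees, so at angle 0 the lever leans 25 degrees to the front. A grey quadrant plate with the red tooth stands in front of the lever, below the collar. Origin: centre of the underside; -x front, +y left side seen from the robot. Hinge 12 mm behind the origin, 72 mm up.
- run_button (a joint): Travel of the green button, m: 0 = out, 0.006 = fully in. Fully in takes 5 N; it springs back.
- run_button_top (a point): Centre of the top of the green run button, a 30 mm cap that is pressed straight down, 58 mm above the table on its own grey box (64 x 52 x 40 mm), to the left of the console. The green and the red box may be either way round.
- stop_button (a joint): Travel of the red button, m: 0 = out, 0.006 = fully in. Must not be pressed.
- stop_button_top (a point): Centre of the top of the red stop button, on a box like that of the green one.
- pot: Dark brown clay pot, 63 mm wide and 70 mm high, loose, a bystander. Origin: centre of its underside, z up.
- cup: Pale water cup, 71 mm wide and 73 mm high, loose, a bystander. Origin: centre of its underside, z up.
- tape: Yellowish tape roll, 96 mm wide and 25 mm high, lying flat, loose, a bystander. Origin: centre of its underside.
Not all that is in view belongs to the job. Leave any blue look-alike of the part that bears run_button alone.

How it is judged (in metres and radians):
On the way, in this order (a step that is already met when the one before it is completed fails the run):
1. the collar is lifted before the lever passes the gate (value of joint lock_collar above 0.006 m and value of joint drive_lever below 0.12 rad), for 0.05 s.
2. the lever is in reverse with the collar home behind the tooth (value of joint drive_lever above 0.26 rad and value of joint lock_collar below 0.003 m), for 0.2 s.
3. the green button is pressed fully in (value of joint run_button above 0.0045 m), for 0.05 s.
At the end, for the whole second after the job is handed in: The lever is in reverse (angle over 0.26 rad, behind the tooth), the collar is home (within 3 mm), and the green button, after having been pressed at least 4.5 mm in, is out again (within 2 mm) (all of step 2 and value of joint run_button below 0.002 m); the robot touches nothing.
It fails at once if the green button is pressed before the lever is locked in reverse (value of joint run_button above 0.003 m and (value of joint drive_lever below 0.26 rad or value of joint lock_collar above 0.004 m)).
It fails at once if the red button is pressed (value of joint stop_button above 0.003 m).
It fails at once if the pot is shifted or tipped (distance of pot from where it was at the start of the episode above 0.03 m or angle between pot's own z axis and vertical above 0.4 rad).
It fails at once if the cup is shifted or tipped (distance of cup from where it was at the start of the episode above 0.03 m or angle between cup's own z axis and vertical above 0.4 rad).
It fails at once if the tape roll is shifted (distance of tape from where it was at the start of the episode above 0.03 m).
It also fails if it takes over 45 s, if anything falls off the work surface, if the arm or the gripper's body presses on something with over 40 N, if the wrist force passes 120 N, or if a joint passes its speed limit or range.

## Working session

There is one attempt and no reset: what is moved stays moved. The work goes in short steps, Python scripts to look and compute and a tool call to move; the robot and the scene stay as the last step left them, time stands still between calls to the robot, and variables do not carry over. Pictures are saved under pics/ and viewed, at most 10 in all, crops included, and the job is handed in when it is done.

Besides the shell and the picture viewer there is one more tool, called after "Emit:" as name(argument=value, ...), one argument or row to a line, values as JSON. move_arm: Moves the arm, as the interface text tells. Its arguments: {"type":"object","properties":{"steps":{"type":"array"}},"required":["steps"]}

```bash
mkdir -p pics
cat > h.py <<'E'
import numpy as np,cv2
from cell import telemetry,eyes,ctrl,finder
from scipy.spatial.transform import Rotation as Ro
def cam(n):
    c=eyes.calibration(n); return c
def RT(n):
    c=cam(n);a=np.array(c["attitude"],float)
    R=a if a.shape==(3,3) else (Ro.from_euler('xyz',a).as_matrix() if a.size==3 else Ro.from_quat(a).as_matrix())
    return R,np.array(c["position"],float)
def w(n,p):
    R,t=RT(n); return R@np.array(p)+t
def pix(n,P):
    R,t=RT(n);c=cam(n);q=R.T@(np.array(P)-t);return c["fx"]*q[0]/q[2]+c["cx"],c["fy"]*q[1]/q[2]+c["cy"]
def back(n,u,v,d):
    c=cam(n);return w(n,[(u-c["cx"])*d/c["fx"],(v-c["cy"])*d/c["fy"],d])
def pp(n,names,f=finder.pinpoint):
    for k in names:
        for r in f(n,k)[:3]:
            P=w(n,r["location"]);print(n,k,round(r["confidence"],2),P.round(),np.round(pix(n,P)))
E
python3 - <<'E'
from h import *
for n in("scene","top"):
    print(cam(n))
    im,d=eyes.get_image(n);cv2.imwrite(f"pics/{n}0.png",im);np.save(n+"d.npy",d)
    pp(n,["collar_grip","lever_hinge","console","run_button_top","stop_button_top","pot","cup","tape"])
print(telemetry.read_state())
E
```

```text
{'fx': 420.13478200946173, 'fy': 420.13478200946173, 'cx': 252.98144569670842, 'cy': 190.00520112558806, 'position': array([-207.91900365, 1019.56651151,  759.58853678]), 'attitude': array([-2.08950426,  0.01328709, -2.38427391])}
scene collar_grip 0.57 [538.  99. 167.] [284. 167.]
scene lever_hinge 0.68 [504. 577.  -3.] [174. 292.]
scene lever_hinge 0.58 [566. 143.  73.] [268. 195.]
scene console 0.75 [554. 139.   0.] [272. 215.]
scene run_button_top 0.58 [509. 331.  58.] [240. 231.]
scene run_button_top 0.47 [ 618. -135.   64.] [307. 164.]
scene stop_button_top 0.63 [512. 433.  61.] [212. 245.]
scene pot 0.67 [389. 360.  -1.] [264. 270.]
scene cup 0.93 [709. 192.   0.] [228. 205.]
scene tape 0.85 [505. 580.  -1.] [173. 292.]
{'fx': 433.9325628619439, 'fy': 433.9325628619439, 'cx': 256.86349666147424, 'cy': 190.8229284216815, 'position': array([ 366.61572362,  209.458877  , 1538.6309506 ]), 'attitude': array([-3.01565626, -0.00428832, -1.55513335])}
top collar_grip 0.5 [536.  98. 162.] [291. 193.]
top lever_hinge 0.53 [570. 139.  70.] [277. 186.]
top console 0.74 [553. 137.   3.] [2
[... 371 characters left out ...]
] [219. 204.]
{'clock': 0.9, 'qpos': array([ 1.2232063 ,  0.6283679 ,  0.03847046,  1.51743468, -0.02698679,
        0.996313  , -0.02002628]), 'qd': array([ 0.00078533, -0.00091726,  0.00091476,  0.00159247, -0.00117388,
       -0.00244636, -0.00016887]), 'tau': array([ 1.27465378e-04, -5.63266826e+01,  1.22602042e+00, -1.93786007e+01,
        1.09752954e-02,  1.53818914e-03, -6.95991019e-06]), 'eef_pos': array([ 180.78533546, -624.34556334,  231.32258025]), 'tool_rot': array([-3.14158630e+00, -4.34253248e-05,  2.81769034e-01]), 'force': array([ 1.23296891, -0.88857316,  0.31485951]), 'torque': array([-0.03551065,  0.05944414, -0.04466619]), 'gripper_force': 0.0, 'width': 85.22944130247966}
```

Run:
```python
import cv2,numpy as np
a=cv2.imread("pics/scene0.png")[120:320,130:330];b=cv2.imread("pics/top0.png")[110:270,130:390]
cv2.imwrite("pics/c1.png",cv2.resize(a,None,fx=3,fy=3,interpolation=cv2.INTER_CUBIC))
cv2.imwrite("pics/c2.png",cv2.resize(b,None,fx=3,fy=3,interpolation=cv2.INTER_CUBIC))
```

```text
(no output)
```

View pics/c1.png

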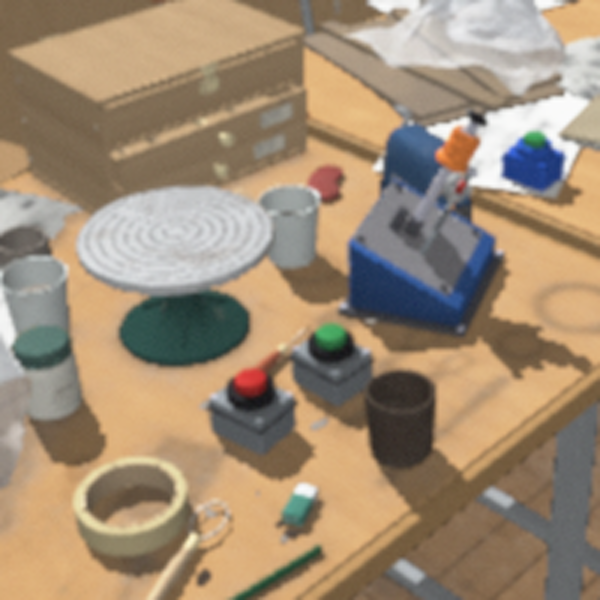

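View pics/c2.png

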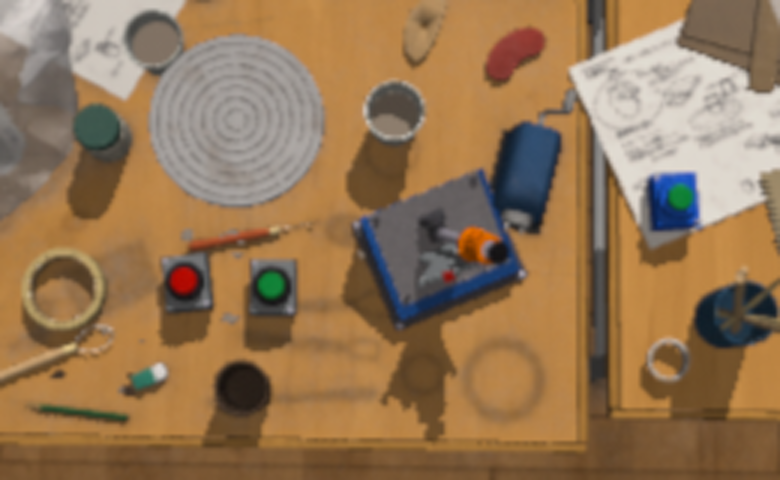

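c1/c2 show the grey-boxed green button at scene (240,231) with the red one beside it at (212,245). Look-alike: blue box with a green button at scene (307,164), to be left alone. The orange collar is at scene (284,167), top (291,193), with the lever swung right. The pot is at scene (264,270), close to the green box. Only one orange collar in view.

```bash
cat > m.py <<'E'
from h import *
from scipy.optimize import least_squares
def cloud(n,im,d):
    c=cam(n);v,u=np.mgrid[:384,:512];R,t=RT(n)
    P=np.stack([(u-c["cx"])*d/c["fx"],(v-c["cy"])*d/c["fy"],d],-1)@R.T+t
    return P
def axes(yaw,a,tilt=np.radians(25)):
    B=Ro.from_euler('z',yaw)*Ro.from_euler('y',-tilt)*Ro.from_euler('x',-a)
    return B.as_matrix()
def orange(n,im=None,d=None):
    if im is None: im,d=eyes.get_image(n)
    P=cloud(n,im,d);h=cv2.cvtColor(im,cv2.COLOR_BGR2HSV)
    m=(h[...,0]>5)&(h[...,0]<16)&(h[...,1]>190)&(h[...,2]>120)&(d>0)
    m&=(abs(P[...,0]-545)<90)&(abs(P[...,1]-130)<110)&(P[...,2]>110)
    return P[m]
E
python3 - <<'E'
from m import *
cl=[]
for n in("scene","top"):
    im=cv2.imread(f"pics/{n}0.png");d=np.load(n+"d.npy");P=cloud(n,im,d)
    o=orange(n,im,d);cl.append(o);print(n,len(o),np.median(o,0).round(),o.min(0).round(),o.max(0).round())
    h=cv2.cvtColor(im,cv2.COLOR_BGR2HSV)
    m=(np.hypot(P[...,0]-553,P[...,1]-138)<95)&(P[...,2]>32)&(P[...,2]<100)&(h[...,1]<90)
    Q=P[m]
    for _ in range(8):
        c=Q.mean(0);nn=np.linalg.svd(Q-c)[2][2];nn*=np.sign(nn[2]);Q=P[m];Q=Q[abs((Q-c)@nn)<5]
    print("plane",len(Q),nn.round(3),c.round(),"tilt",np.degrees(np.arccos(nn[2])).round(1),"yaw",np.degrees(np.arctan2(-nn[1],-nn[0])).round(1))
# cylinder fit
C=np.vstack(cl)
for yaw in(18,21,24):
    def res(p):
        A=axes(np.radians(yaw),p[0]);H=np.array([565+p[1],142+p[2],72]);q=C-H
        r=np.linalg.norm(q-np.outer(q@A[:,2],A[:,2]),axis=1)
        return np.r_[(r-16),np.array(p[1:])*3]
    s=least_squares(res,[-.28,0,0],loss='soft_l1');A=axes(np.radians(yaw),s.x[0]);H=np.array([565+s.x[1],142+s.x[2],72])
    print(yaw,s.x.round(3),s.cost.round(),"grip",(H+107*A[:,2]).round(1),"z range",np.percentile((C-H)@A[:,2],[2,98]).round())
for n,nm,P in(("scene","green",[509,333,58]),):
    for n in("scene","top"):
        im=cv2.imread(f"pics/{n}0.png");d=np.load(n+"d.npy");P=cloud(n,im,d);h=cv2.cvtColor(im,cv2.COLOR_BGR2HSV)
        m=(abs(P[...,0]-509)<40)&(abs(P[...,1]-333)<45)&(h[...,0]>45)&(h[...,0]<85)&(h[...,1]>120)&(P[...,2]>50);print("green",n,m.sum(),P[m].mean(0).round(),P[m].min(0).round(),P[m].max(0).round())
        for cx,cy in((620,60),(391,361)):
            k=np.hypot(P[...,0]-cx,P[...,1]-cy)<45;print("h near",cx,cy,np.percentile(P[k][:,2],95).round())
E
```

```text
return _methods._mean(a, axis=axis, dtype=dtype,
  ret = um.true_divide(
Traceback (most recent call last):
ValueError: zero-size array to reduction operation minimum which has no identity
```

Emit:
move_arm(
  steps=[
    [0,0,0,0.03,0.03,0.04,0.0854],
    [0,0,0,0.03,0.03,0.02,0.0854],
    [0,0,0,0.03,0.04,0,0.0854],
    [0,0,0,0.03,0.04,0,0.0854],
    [0,0,0,0.03,0.04,0,0.0854],
  ],
)

```text
clock: 1.4
eef_pos: [327.5, -447.1, 286.0]
tool_rot: [3.141, -0.001, 0.281]
force: [0.7, -0.7, 0.7]
width: 85.3
gripper_force: 0.0
```

```bash
sed -i 's/m=(h\[...,0\]>5).*/m=(h[...,0]>3)\&(h[...,0]<17)\&(h[...,1]>150)\&(h[...,2]>100)\&(d>0)/' m.py
cat > fit.py <<'E'
from m import *
cl=[]
for n in("scene","top"):
    im=cv2.imread(f"pics/{n}0.png");d=np.load(n+"d.npy");P=cloud(n,im,d)
    h=cv2.cvtColor(im,cv2.COLOR_BGR2HSV)
    u,v=(284,169) if n=="scene" else (290,192)
    print(h[v,u],d[v,u],P[v,u].round())
    o=orange(n,im,d);cl.append(o);print(n,len(o))
    if len(o):print(np.median(o,0).round(),o.min(0).round(),o.max(0).round())
    m=(np.hypot(P[...,0]-553,P[...,1]-138)<95)&(P[...,2]>32)&(P[...,2]<100)&(h[...,1]<90)
    Q=P[m]
    for _ in range(8):
        c=Q.mean(0);nn=np.linalg.svd(Q-c,full_matrices=False)[2][2];nn*=np.sign(nn[2]);Q=P[m];Q=Q[abs((Q-c)@nn)<5]
    print("plane",len(Q),nn.round(3),c.round(),"tilt",np.degrees(np.arccos(nn[2])).round(1),"yaw",np.degrees(np.arctan2(-nn[1],-nn[0])).round(1))
    m=(abs(P[...,0]-509)<40)&(abs(P[...,1]-333)<45)&(h[...,0]>45)&(h[...,0]<85)&(h[...,1]>120)&(P[...,2]>50);print("green",n,m.sum(),P[m].mean(0).round(),P[m].min(0).round(),P[m].max(0).round())
    for cx,cy in((620,60),(391,361)):
        k=np.hypot(P[...,0]-cx,P[...,1]-cy)<45;print("h near",cx,cy,np.percentile(P[k][:,2],95).round())
C=np.vstack(cl)
for yaw in(18,21,24):
    def res(p):
        A=axes(np.radians(yaw),p[0]);H=np.array([565+p[1],142+p[2],72]);q=C-H
        r=np.linalg.norm(q-np.outer(q@A[:,2],A[:,2]),axis=1)
        return np.r_[(r-16),np.array(p[1:])*3]
    s=least_squares(res,[-.28,0,0],loss='soft_l1');A=axes(np.radians(yaw),s.x[0]);H=np.array([565+s.x[1],142+s.x[2],72])
    print(yaw,s.x.round(3),s.cost.round(),"grip",(H+107*A[:,2]).round(1),"z range",np.percentile((C-H)@A[:,2],[2,98]).round())
E
python3 fit.py
```

```text
[ 12 184 177] 1306.38 [529. 111. 167.]
scene 102
[534. 112. 162.] [522.  98. 142.] [554. 126. 181.]
plane 789 [-0.385 -0.173  0.907] [562. 143.  59.] tilt 25.0 yaw 24.1
green scene 58 [502. 337.  59.] [490. 323.  51.] [518. 349.  66.]
h near 620 60 113.0
h near 391 361 68.0
[ 10 149 183] 1371.0596 [537. 102. 178.]
top 94
[542. 108. 171.] [522.  86. 144.] [560. 123. 195.]
plane 776 [-0.389 -0.169  0.906] [568. 151.  66.] tilt 25.1 yaw 23.5
green top 68 [504. 332.  61.] [490. 318.  51.] [521. 346.  69.]
h near 620 60 117.0
h near 391 361 71.0
18 [-0.333  4.564  3.353] 233.0 grip [539.7  98.9 163.7] z range [ 84. 124.]
21 [-0.314  2.938  2.868] 228.0 grip [539.6  98.6 164.2] z range [ 84. 123.]
24 [-0.294  1.465  2.282] 224.0 grip [539.5  98.4 164.8] z range [ 83. 122.]
```

```bash
cat > plan.py <<'E'
from m import *
import sys
H=np.array([566.5,144.5,72]);YAW=np.radians(23.7)
def delta(a,s):
    A=axes(YAW,a);p=H+s*A[:,2];R=np.stack([A[:,0],-A[:,1],-A[:,2]],1)
    S=telemetry.read_state();Rc=Ro.from_euler('xyz',S["tool_rot"]).as_matrix()
    print("a",a,"s",s,"target",p.round(1),"turn deg",np.degrees(Ro.from_matrix(R@Rc.T).as_rotvec()).round(2),"shift",(p-S["eef_pos"]).round(1))
if __name__=="__main__":
    v=list(map(float,sys.argv[1:]))
    for i in range(0,len(v),2): delta(v[i],v[i+1])
E
python3 plan.py -.295 200 -.295 89
python3 - <<'E'
from m import *
for n in("scene","top"):
    im=cv2.imread(f"pics/{n}0.png");P=cloud(n,im,np.load(n+"d.npy"));h=cv2.cvtColor(im,cv2.COLOR_BGR2HSV)
    m=(h[...,0]>95)&(h[...,0]<125)&(h[...,1]>110)&(P[...,2]>70)&(abs(P[...,0]-600)<80)&(abs(P[...,1]-50)<60)
    Q=P[m];print(n,len(Q))
    for x in range(540,680,20):
        q=Q[(Q[:,0]>=x)&(Q[:,0]<x+20)]
        if len(q):print(x,len(q),q[:,1].min().round(),q[:,1].max().round(),q[:,2].max().round())
E
```

```text
a -0.295 s 200.0 target [515.8  58.7 245.4] turn deg [ 24.16 -17.65  11.1 ] shift [188.3 505.8 -40.6]
a -0.295 s 89.0 target [543.9 106.3 149.2] turn deg [ 24.16 -17.65  11.1 ] shift [ 216.4  553.4 -136.9]
scene 226
600 42 62.0 81.0 113.0
620 57 37.0 77.0 117.0
640 63 27.0 72.0 116.0
660 64 22.0 69.0 117.0
top 460
580 52 27.0 78.0 113.0
600 116 22.0 87.0 120.0
620 103 19.0 95.0 123.0
640 96 11.0 70.0 120.0
660 92 12.0 66.0 123.0
```

Emit:
move_arm(
  steps=[
    [2.4,-1.77,1.1,0.017,0.045,0,0.0854],
    [2.4,-1.77,1.1,0.017,0.045,0,0.0854],
    [2.4,-1.77,1.1,0.017,0.045,0,0.0854],
    [2.4,-1.77,1.1,0.017,0.045,0,0.0854],
    [2.4,-1.77,1.1,0.017,0.045,0,0.0854],
  ],
)

```text
clock: 1.9
eef_pos: [412.1, -222.0, 286.0]
tool_rot: [-2.991, -0.215, 0.363]
force: [1.0, 0.4, -0.7]
width: 85.4
gripper_force: 0.0
```

Emit:
move_arm(
  steps=[
    [2.4,-1.77,1.1,0.017,0.045,0,0.0854],
    [2.4,-1.77,1.1,0.017,0.045,0,0.0854],
    [2.4,-1.77,1.1,0.017,0.045,-0.01,0.0854],
    [2.4,-1.77,1.1,0.017,0.045,-0.01,0.0854],
    [2.4,-1.77,1.1,0.017,0.045,-0.01,0.0854],
  ],
)

```text
clock: 2.4
eef_pos: [497.2, 2.7, 255.8]
tool_rot: [-2.849, -0.438, 0.413]
force: [0.8, 0.3, 0.1]
width: 85.5
gripper_force: 0.0
```

```bash
python3 plan.py -.295 200 -.295 150 -.295 89
```

```text
a -0.295 s 200.0 target [515.8  58.7 245.4] turn deg [0.09 0.14 0.09] shift [ 18.6  56.  -10.4]
a -0.295 s 150.0 target [528.5  80.2 202.1] turn deg [0.09 0.14 0.09] shift [ 31.3  77.5 -53.8]
a -0.295 s 89.0 target [543.9 106.3 149.2] turn deg [0.09 0.14 0.09] shift [  46.7  103.6 -106.7]
```

Emit:
move_arm(
  steps=[
    [0.1,0.1,0.1,0.009,0.028,-0.005,0.0854],
    [0,0,0,0.0095,0.028,-0.0055,0.0854],
    [0,0,0,0.0065,0.0105,-0.0215,0.0854],
  ],
)

```text
clock: 2.7
eef_pos: [522.9, 71.0, 225.3]
tool_rot: [-2.848, -0.439, 0.418]
force: [0.4, -0.5, 0.2]
width: 85.2
gripper_force: 0.0
```

```bash
python3 - <<'E'
from h import *
im,d=eyes.get_image("scene");im2,_=eyes.get_image("top")
a=cv2.resize(im[90:220,220:350],(400,400),interpolation=2);b=cv2.resize(im2[130:260,230:360],(400,400),interpolation=2)
cv2.imwrite("pics/c3.png",np.hstack([a,b]))
E
python3 plan.py -.295 150 -.295 89
```

```text
a -0.295 s 150.0 target [528.5  80.2 202.1] turn deg [-0.07 -0.26 -0.22] shift [  8.   10.2 -20.1]
a -0.295 s 89.0 target [543.9 106.3 149.2] turn deg [-0.07 -0.26 -0.22] shift [ 23.4  36.4 -73. ]
```

View pics/c3.png

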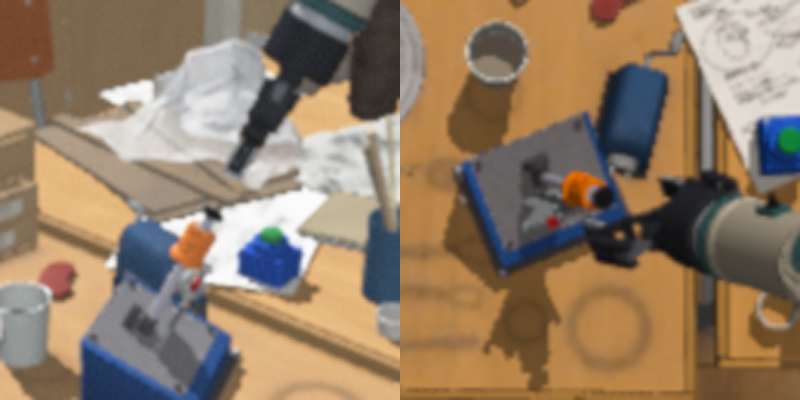

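Run:
```python
from m import *
S=telemetry.read_state();p=S["eef_pos"];R=Ro.from_euler('xyz',S["tool_rot"]).as_matrix();print(p.round(1))
f=lambda u,v:(round((u-230)*400/130+400),round((v-130)*400/130))
g=lambda u,v:(round((u-220)*400/130),round((v-90)*400/130))
for k,q in dict(tcp=p,L=p+42*R[:,1]-13*R[:,2],Rr=p-42*R[:,1]-13*R[:,2],body=p-75*R[:,2],b2=p-150*R[:,2],grip=H if 0 else np.array([539.5,98.4,164.8])).items():
    print(k,q.round(),"top crop",f(*pix("top",q)),"scene crop",g(*pix("scene",q)))
```

```text
[520.5  70.  222.2]
tcp [521.  70. 222.] top crop (620, 202) scene crop (231, 183)
L [538.  30. 222.] top crop (660, 185) scene crop (242, 167)
Rr [496.  99. 245.] top crop (592, 224) scene crop (233, 178)
body [502.  38. 287.] top crop (661, 214) scene crop (269, 118)
b2 [483.   5. 352.] top crop (708, 228) scene crop (308, 50)
grip [540.  98. 165.] top crop (587, 190) scene crop (197, 238)
```

Emit:
move_arm(
  steps=[
    [-0.1,-0.2,-0.2,0.008,0.0102,-0.0201,0.0854],
    [0,0,0,0.0052,0.0087,-0.0176,0.0854],
    [0,0,0,0.0052,0.0087,-0.0176,0.0854],
    [0,0,0,0.005,0.0088,-0.0177,0.0854],
    [0,0,0,0,0,0,0.0854],
  ],
)

```text
clock: 3.3
eef_pos: [544.2, 104.4, 149.5]
tool_rot: [-2.847, -0.435, 0.41]
force: [0.2, -0.5, 0.8]
width: 85.4
gripper_force: 0.0
```

```bash
python3 plan.py -.295 89
python3 - <<'E'
from h import *
im,d=eyes.get_image("scene");im2,_=eyes.get_image("top")
a=cv2.resize(im[130:230,230:330],(400,400),interpolation=2);b=cv2.resize(im2[150:250,240:340],(400,400),interpolation=2)
cv2.imwrite("pics/c4.png",np.hstack([a,b]))
E
```

```text
a -0.295 s 89.0 target [543.9 106.3 149.2] turn deg [ 0.05 -0.07  0.2 ] shift [-0.3  1.9 -0.3]
```

View pics/c4.png

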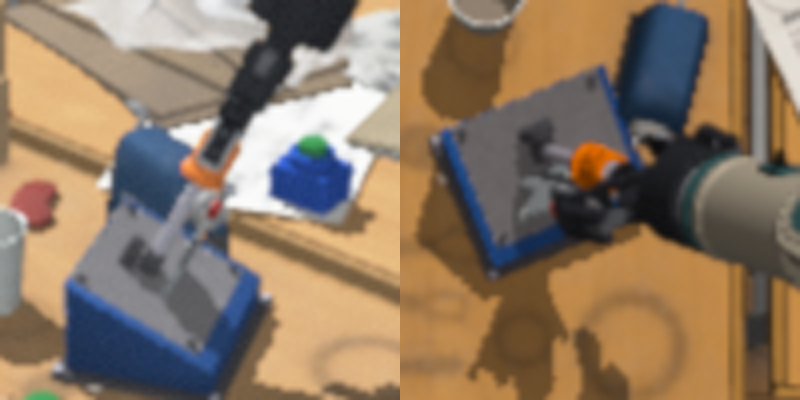

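Left crop: the near finger lies centred over the collar at (212,155), on its axis. Right crop: the far finger is beyond it, on the right side. The fingers straddle the collar, so I close.

Emit:
move_arm(
  steps=[
    [0,0,0.2,0,0.0019,0,0.0854],
    [0,0,0,0,0,0,0.028],
    [0,0,0,0,0,0,0.028],
    [0,0,0,0,0,0,0.028],
    [0,0,0,0,0,0,0.028],
  ],
)

```text
clock: 3.9
eef_pos: [545.2, 105.6, 150.9]
tool_rot: [-2.85, -0.438, 0.415]
force: [-5.0, -6.1, 11.6]
width: 30.3
gripper_force: 58.0
```

Emit:
move_arm(
  steps=[
    [0,0,0,0,0,0,0.02],
    [0,0,0,0,0,0,0.02],
    [0,0,0,0,0,0,0.02],
  ],
)

```text
clock: 4.2
eef_pos: [545.2, 105.5, 151.0]
tool_rot: [-2.85, -0.438, 0.415]
force: [-2.1, -1.4, 4.9]
width: 29.9
gripper_force: 58.7
```

```bash
python3 plan.py -.295 89 -.295 101
```

```text
a -0.295 s 89.0 target [543.9 106.3 149.2] turn deg [0.15 0.16 0.04] shift [-1.3  0.8 -1.8]
a -0.295 s 101.0 target [540.9 101.2 159.6] turn deg [0.15 0.16 0.04] shift [-4.3 -4.3  8.6]
```

Emit:
move_arm(
  steps=[
    [0,0,0,-0.001,-0.0017,0.0035,0.02],
    [0,0,0,-0.001,-0.0017,0.0035,0.02],
    [0,0,0,-0.001,-0.0017,0.0034,0.02],
    [0,0,0,0,0,0,0.02],
  ],
)

```text
clock: 4.6
eef_pos: [542.0, 100.6, 161.3]
tool_rot: [-2.85, -0.437, 0.415]
force: [3.2, 1.7, -4.4]
width: 29.8
gripper_force: 59.6
```

Run:
```python
from h import *
S=telemetry.read_state();print({k:np.round(S[k],1) for k in("eef_pos","force","width")})
im,d=eyes.get_image("scene");im2,_=eyes.get_image("top")
a=cv2.resize(im[130:230,230:330],(500,500),interpolation=2)
cv2.imwrite("pics/c5.png",a)
```

```text
{'eef_pos': array([542. , 100.6, 161.3]), 'force': array([ 3.2,  1.7, -4.4]), 'width': np.float64(29.8)}
```

View pics/c5.png

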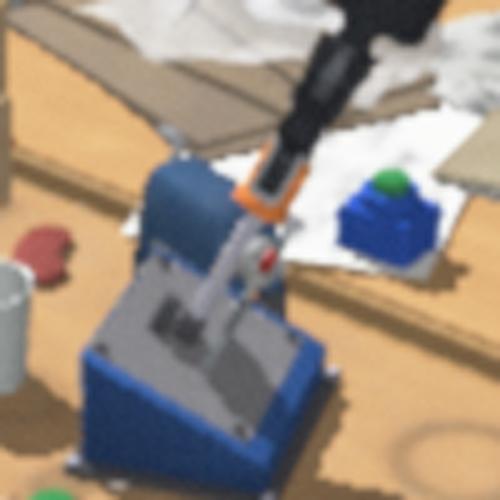

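Run:
```python
from plan import *
a=np.linspace(-.295,.375,11);p=[H+102.4*axes(YAW,x)[:,2] for x in a]
print(np.diff(p,axis=0).round(1), np.degrees(a[1]-a[0])*-axes(YAW,0)[:,0], axes(YAW,.375)[:,2])
```

```text
[[-3.3  5.8  1.6]
 [-3.2  5.9  1.2]
 [-3.1  6.1  0.8]
 [-2.9  6.2  0.4]
 [-2.7  6.3 -0. ]
 [-2.6  6.3 -0.5]
 [-2.4  6.4 -0.9]
 [-2.2  6.4 -1.3]
 [-1.9  6.4 -1.7]
 [-1.7  6.3 -2.1]] [-3.18572746 -1.39843659 -1.62235426] [-0.5073063   0.17731629  0.8433263 ]
```

Emit:
move_arm(
  steps=[
    [-3.19,-1.4,-1.62,-0.0033,0.0058,0.0016,0.02],
    [-3.19,-1.4,-1.62,-0.0032,0.0059,0.0012,0.02],
    [-3.19,-1.4,-1.62,-0.0031,0.0061,0.0008,0.02],
    [-3.19,-1.4,-1.62,-0.0029,0.0062,0.0004,0.02],
    [-3.19,-1.4,-1.62,-0.0027,0.0063,0,0.02],
  ],
)

```text
clock: 5.2
eef_pos: [526.5, 126.0, 176.6]
tool_rot: [3.136, -0.368, 0.417]
force: [3.0, -0.8, -61.6]
width: 29.1
gripper_force: 63.0
```

```bash
python3 plan.py .04 102.4
```

```text
a 0.04 s 102.4 target [525.3 130.9 164.7] turn deg [-0.08 -4.3  -0.96] shift [ -1.3   4.8 -11.8]
```

Run:
```python
from plan import *
S=telemetry.read_state();print({k:np.round(S[k],3) for k in("clock","eef_pos","tool_rot","force","torque","width","qpos","qd")})
P=S["eef_pos"]-H;print("dist",np.linalg.norm(P),"a",[np.arctan2(P@axes(YAW,0)[:,1],P@axes(YAW,0)[:,2])],"x",P@axes(YAW,0)[:,0])
im,d=eyes.get_image("scene");im2,_=eyes.get_image("top")
a=cv2.resize(im[110:230,230:350],(400,400),interpolation=2);b=cv2.resize(im2[130:250,240:360],(400,400),interpolation=2)
cv2.imwrite("pics/c6.png",np.hstack([a,b]))
```

```text
{'clock': np.float64(5.2), 'eef_pos': array([526.54 , 126.042, 176.555]), 'tool_rot': array([ 3.136, -0.368,  0.417]), 'force': array([  3.03 ,  -0.764, -61.55 ]), 'torque': array([-2.683,  3.572, -0.18 ]), 'width': np.float64(29.062), 'qpos': array([-0.49 ,  0.463,  0.33 ,  2.222, -1.097,  0.237, -0.328]), 'qd': array([-1.789,  0.04 ,  1.667,  0.066,  0.012, -0.02 , -0.551])}
dist 113.44273279073546 a [np.float64(-0.00740357899837242)] x 4.3010902843031245
```

View pics/c6.png

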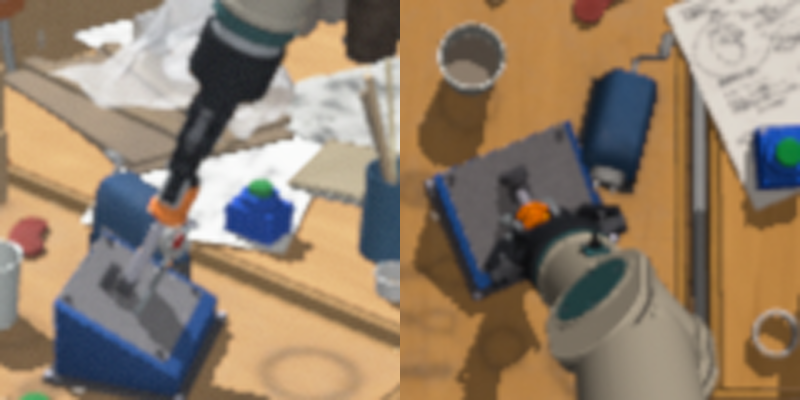

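The wrist ran into its joint limits (q5 -1.097, q6 0.237) with the tool aligned to the lever. The crop shows the lever near 0, with the collar still held at (170,205). I'll release, back off, and regrasp with the tool nearly vertical, turned about the finger line.

Emit:
move_arm(
  steps=[
    [0,0,0,0,0,0,0.0854],
    [0,0,0,0,0,0,0.0854],
    [0,0,0,0,0,0,0.0854],
    [0,0,0,0,0,0,0.0854],
  ],
)

```text
clock: 5.7
eef_pos: [540.3, 125.9, 188.5]
tool_rot: [3.132, -0.399, 0.413]
force: [0.2, 0.2, 1.1]
width: 84.6
gripper_force: 0.0
```

Run:
```python
from h import *
S=telemetry.read_state();print({k:np.round(S[k],3) for k in("clock","eef_pos","tool_rot","force","width","qpos","qd")})
print(-Ro.from_euler('xyz',S["tool_rot"]).as_matrix()[:,2])
```

```text
{'clock': np.float64(5.7), 'eef_pos': array([540.325, 125.936, 188.49 ]), 'tool_rot': array([ 3.132, -0.399,  0.413]), 'force': array([0.235, 0.201, 1.142]), 'width': np.float64(84.556), 'qpos': array([-0.48 ,  0.45 ,  0.326,  2.206, -1.099,  0.234, -0.326]), 'qd': array([0.001, 0.   , 0.003, 0.009, 0.001, 0.001, 0.001])}
[-0.3593871  -0.14722361  0.9215021 ]
```

Emit:
move_arm(
  steps=[
    [0,0,0,-0.011,-0.005,0.028,0.0854],
    [0,0,0,-0.011,-0.005,0.028,0.0854],
    [-2.3,5.2,0,0,0,0,0.0854],
    [-2.3,5.2,0,0,0,0,0.0854],
    [-2.3,5.2,0,0,0,0,0.0854],
  ],
)

```text
clock: 6.2
eef_pos: [517.5, 115.9, 245.0]
tool_rot: [3.131, -0.097, 0.414]
force: [0.6, 0.0, -0.1]
width: 85.4
gripper_force: 0.0
```

```bash
cat >> m.py <<'E'
def fitlever(H=np.array([566.5,144.5,72]),yaw=np.radians(23.7)):
    cl=[orange(n) for n in("scene","top")];C=np.vstack(cl);print([len(c) for c in cl])
    def res(p):
        A=axes(yaw,p[0]);q=C-H
        return np.linalg.norm(q-np.outer(q@A[:,2],A[:,2]),axis=1)-16
    s=least_squares(res,[0.],loss='soft_l1');A=axes(yaw,s.x[0])
    print("angle",s.x.round(3),"rms",np.sqrt(np.mean(s.fun**2)).round(1),"zrange",np.percentile((C-H)@A[:,2],[2,98]).round(1))
E
python3 - <<'E'
from m import *
S=telemetry.read_state();print({k:np.round(S[k],3) for k in("clock","eef_pos","tool_rot","force","width","qpos","qd")})
fitlever()
E
```

```text
{'clock': np.float64(6.2), 'eef_pos': array([517.481, 115.919, 244.979]), 'tool_rot': array([ 3.131, -0.097,  0.414]), 'force': array([ 0.551,  0.018, -0.106]), 'width': np.float64(85.436), 'qpos': array([-0.831,  0.511,  0.834,  1.936, -0.549,  0.822, -0.865]), 'qd': array([-0.076,  0.582,  0.304, -0.882,  0.608,  1.391, -0.615])}
[105, 8]
angle [0.021] rms 14.2 zrange [ 82.5 285.7]
```

```bash
cat > p2.py <<'E'
from m import *
import sys
H=np.array([566.5,144.5,72]);YAW=np.radians(23.7);TH=np.radians(22)
def pose(a,s,back=0):
    A=axes(YAW,a);T=A@Ro.from_euler('y',TH).as_matrix();R=np.stack([T[:,0],-T[:,1],-T[:,2]],1)
    return R,H+s*A[:,2]+(19-back)*R[:,2]
def delta(a,s,back=0):
    R,p=pose(a,s,back);S=telemetry.read_state();Rc=Ro.from_euler('xyz',S["tool_rot"]).as_matrix()
    print("a",a,"s",s,back,"target",p.round(1),"turn",np.degrees(Ro.from_matrix(R@Rc.T).as_rotvec()).round(2),"shift",(p-S["eef_pos"]).round(1))
E
python3 - <<'E'
from p2 import *
C=orange("scene");A0=axes(YAW,0);q=C-H;q=q[(q@A0[:,2])<135]
def res(p):
    A=axes(YAW,p[0]);return np.linalg.norm(q-np.outer(q@A[:,2],A[:,2]),axis=1)-16
s=least_squares(res,[0.],loss='soft_l1');print("angle",s.x,len(q),np.abs(res(s.x)).mean(),np.percentile(q@axes(YAW,s.x[0])[:,2],[2,98]))
delta(s.x[0],112,70);delta(s.x[0],112)
E
```

```text
angle [0.02258989] 105 1.7453362659187397 [ 82.8726202  118.59121603]
a 0.022589889662018744 s 112 70 target [519.3 127.7 224.4] turn [-1.58  2.3  -0.66] shift [  0.9  11.2 -18.8]
a 0.022589889662018744 s 112 0 target [523.2 127.8 154.5] turn [-1.58  2.3  -0.66] shift [  4.9  11.3 -88.7]
```

Emit:
move_arm(
  steps=[
    [-1,0,-0.6,0.001,0.011,-0.01,0.0854],
    [0,0,0,0,0,-0.009,0.0854],
    [0,0,0,0,0,0,0.0854],
  ],
)

```text
clock: 6.65
eef_pos: [515.9, 126.7, 222.8]
tool_rot: [3.117, -0.089, 0.405]
force: [0.2, 1.1, 0.4]
width: 85.6
gripper_force: 0.0
```

Run:
```python
from p2 import *
delta(.022,112,70);delta(.022,112);print(telemetry.read_state()["qpos"].round(2))
```

```text
a 0.022 s 112 70 target [519.3 127.6 224.4] turn [-0.58  2.01  0.02] shift [3.4 0.9 1.6]
a 0.022 s 112 0 target [523.2 127.8 154.5] turn [-0.58  2.01  0.02] shift [  7.3   1.1 -68.3]
[-0.85  0.55  0.82  1.96 -0.57  0.78 -0.88]
```

Emit:
move_arm(
  steps=[
    [-0.6,2,0,0.0034,0.0009,0.0016,0.0854],
    [0,0,0,0.0013,0,-0.023,0.0854],
    [0,0,0,0.0013,0,-0.023,0.0854],
    [0,0,0,0.0013,0,-0.024,0.0854],
    [0,0,0,0,0,0,0.0854],
  ],
)

```text
clock: 7.15
eef_pos: [522.8, 127.0, 153.6]
tool_rot: [3.121, -0.05, 0.404]
force: [-0.4, 0.4, -0.1]
width: 85.1
gripper_force: 0.0
```

Run:
```python
from p2 import *
delta(.022,112);S=telemetry.read_state();print(S["qpos"].round(2),S["force"].round(1))
```

```text
a 0.022 s 112 0 target [523.2 127.8 154.5] turn [ 0.1  -0.12  0.09] shift [0.4 0.8 0.9]
[-0.76  0.66  0.72  1.97 -0.67  0.7  -0.8 ] [-0.4  0.4 -0.1]
```

Emit:
move_arm(
  steps=[
    [0,0,0,0.0004,0.0008,0.0009,0.02],
    [0,0,0,0,0,0,0.02],
    [0,0,0,0,0,0,0.02],
    [0,0,0,0,0,0,0.02],
    [0,0,0,0,0,0,0.02],
  ],
)

```text
clock: 7.65
eef_pos: [526.0, 128.9, 157.7]
tool_rot: [3.119, -0.056, 0.406]
force: [-0.8, -0.4, 6.2]
width: 29.6
gripper_force: 58.7
```

Run:
```python
from p2 import *
delta(.022,112);S=telemetry.read_state();print(S["qpos"].round(2),S["force"].round(1),S["width"])
print(axes(YAW,.022)[:,2])
a=np.linspace(.022,.38,7);p=[pose(x,124)[1] for x in a]
print(np.diff(p,axis=0).round(1), np.degrees(a[1]-a[0])*-axes(YAW,0)[:,0])
```

```text
a 0.022 s 112 0 target [523.2 127.8 154.5] turn [ 0.04  0.25 -0.01] shift [-2.8 -1.2 -3.1]
[-0.77  0.66  0.72  1.96 -0.66  0.7  -0.81] [-0.8 -0.4  6.2] 29.605836732475915
[-0.39572423 -0.14968641  0.90608847]
[[-2.4  5.9 -0.3]
 [-2.3  5.9 -0.6]
 [-2.1  5.9 -1. ]
 [-1.9  5.9 -1.3]
 [-1.7  5.9 -1.6]
 [-1.6  5.8 -2. ]] [-2.83704087 -1.24537387 -1.44478315]
```

Emit:
move_arm(
  steps=[
    [0,0,0,-0.0016,-0.0006,0.0036,0.02],
    [0,0,0,-0.0016,-0.0006,0.0036,0.02],
    [0,0,0,-0.0015,-0.0006,0.0036,0.02],
    [0,0,0,0,0,0,0.02],
  ],
)

```text
clock: 8.05
eef_pos: [521.4, 127.4, 167.8]
tool_rot: [3.119, -0.056, 0.406]
force: [4.5, 1.4, -3.3]
width: 29.1
gripper_force: 59.5
```

Emit:
move_arm(
  steps=[
    [-1.42,-0.62,-0.72,-0.0012,0.0029,-0.0001,0.02],
    [-1.42,-0.62,-0.72,-0.0012,0.003,-0.0002,0.02],
  ],
)

```text
clock: 8.25
eef_pos: [519.3, 132.9, 167.3]
tool_rot: [3.064, -0.057, 0.383]
force: [3.9, 0.0, -3.0]
width: 30.0
gripper_force: 59.6
```

Run:
```python
from p2 import *
delta(.0817,124);S=telemetry.read_state();print(S["qpos"].round(2),S["force"].round(1),S["width"])
```

```text
a 0.0817 s 124 0 target [516.1 131.8 165.1] turn [0.13 0.27 0.03] shift [-3.2 -1.1 -2.2]
[-0.86  0.66  0.79  1.98 -0.62  0.69 -0.9 ] [ 3.9  0.  -3. ] 29.96817574587304
```

Emit:
move_arm(
  steps=[
    [-1.42,-0.62,-0.72,-0.0012,0.0029,-0.0003,0.02],
    [-1.42,-0.62,-0.72,-0.0011,0.003,-0.0003,0.02],
    [-1.42,-0.62,-0.72,-0.0011,0.0029,-0.0005,0.02],
    [-1.42,-0.62,-0.72,-0.001,0.003,-0.0005,0.02],
  ],
)

```text
clock: 8.65
eef_pos: [514.9, 144.9, 165.7]
tool_rot: [2.955, -0.063, 0.339]
force: [4.1, 0.3, -3.1]
width: 29.1
gripper_force: 59.6
```

Run:
```python
from p2 import *
delta(.201,124);S=telemetry.read_state();print(S["qpos"].round(2),S["force"].round(1),S["width"])
```

```text
a 0.201 s 124 0 target [511.7 143.6 163.5] turn [ 0.17  0.27 -0.03] shift [-3.1 -1.3 -2.2]
[-1.01  0.71  0.89  1.99 -0.59  0.67 -1.05] [ 4.1  0.3 -3.1] 29.09978580081907
```

Emit:
move_arm(
  steps=[
    [-1.42,-0.62,-0.72,-0.001,0.0029,-0.0006,0.02],
    [-1.42,-0.62,-0.72,-0.0009,0.003,-0.0007,0.02],
    [-1.42,-0.62,-0.72,-0.0009,0.0029,-0.0008,0.02],
    [-1.42,-0.62,-0.72,-0.0008,0.003,-0.0008,0.02],
  ],
)

```text
clock: 9.05
eef_pos: [511.2, 156.8, 162.7]
tool_rot: [2.847, -0.073, 0.296]
force: [5.0, -0.4, -3.1]
width: 29.6
gripper_force: 59.6
```

Emit:
move_arm(
  steps=[
    [-1.42,-0.62,-0.72,-0.0008,0.0029,-0.001,0.02],
    [-1.42,-0.62,-0.72,-0.0008,0.0029,-0.001,0.02],
    [0,0,0,0,0,0,0.02],
  ],
)

```text
clock: 9.35
eef_pos: [509.5, 163.5, 160.1]
tool_rot: [2.793, -0.079, 0.278]
force: [4.7, 0.8, -3.7]
width: 29.5
gripper_force: 60.0
```

Run:
```python
from p2 import *
delta(.38,124);S=telemetry.read_state();print(S["qpos"].round(2),S["force"].round(1),S["width"],-axes(YAW,.38)[:,2], -pose(.38,1)[0][:,2])
```

```text
a 0.38 s 124 0 target [506.5 161.3 158.5] turn [ 0.24  0.19 -0.22] shift [-3.  -2.3 -1.6]
[-1.2   0.83  1.03  1.97 -0.54  0.68 -1.25] [ 4.7  0.8 -3.7] 29.545985659204835 [ 0.50846134 -0.1818853  -0.84165599] [-0.16056157  0.30510595  0.93868543]
```

Emit:
move_arm(
  steps=[
    [0,0,0,0.002,-0.0007,-0.0034,0.02],
    [0,0,0,0.002,-0.0007,-0.0034,0.02],
    [0,0,0,0.0021,-0.0008,-0.0033,0.02],
    [0,0,0,0,0,0,0.02],
  ],
)

```text
clock: 9.75
eef_pos: [515.5, 160.7, 150.8]
tool_rot: [2.797, -0.078, 0.275]
force: [2.0, 3.3, 3.1]
width: 29.7
gripper_force: 60.9
```

Emit:
move_arm(
  steps=[
    [0,0,0,0,0,0,0.0854],
    [0,0,0,0,0,0,0.0854],
    [0,0,0,0,0,0,0.0854],
    [0,0,0,0,0,0,0.0854],
  ],
)

```text
clock: 10.15
eef_pos: [514.1, 160.0, 150.0]
tool_rot: [2.795, -0.076, 0.275]
force: [0.6, -0.0, -0.5]
width: 84.3
gripper_force: 0.0
```

Emit:
move_arm(
  steps=[
    [0,0,0,-0.0032,0.0061,0.0188,0.0854],
    [0,0,0,-0.0048,0.0092,0.0282,0.0854],
    [0,0,0,-0.0048,0.0092,0.0282,0.0854],
    [0,0,0,-0.0048,0.0092,0.0282,0.0854],
    [0,0,0,-0.005,0.01,0.02,0.0854],
  ],
)

```text
clock: 10.65
eef_pos: [492.1, 204.0, 275.3]
tool_rot: [2.795, -0.078, 0.274]
force: [0.2, 0.3, 0.7]
width: 85.0
gripper_force: 0.0
```

Run:
```python
from p2 import *
for n in("scene","top"):
    C=orange(n);A0=axes(YAW,.3);q=C-H;q=q[(q@A0[:,2])<135]
    if len(q)<20: print(n,len(q));continue
    def res(p):
        A=axes(YAW,p[0]);return np.linalg.norm(q-np.outer(q@A[:,2],A[:,2]),axis=1)-16
    s=least_squares(res,[.3],loss='soft_l1');print(n,"angle",s.x,len(q),np.abs(res(s.x)).mean(),np.percentile(q@axes(YAW,s.x[0])[:,2],[2,98]))
im,_=eyes.get_image("scene");im2,_=eyes.get_image("top")
a=cv2.resize(im[110:230,230:350],(400,400),interpolation=2);b=cv2.resize(im2[130:250,220:340],(400,400),interpolation=2)
cv2.imwrite("pics/c7.png",np.hstack([a,b]))
S=telemetry.read_state();Rc=Ro.from_euler('xyz',S["tool_rot"]);print(S["eef_pos"].round(1),S["force"].round(1),S["qpos"].round(2))
print("turn to down",np.degrees((Ro.from_euler('xyz',[np.pi,0,.1])*Rc.inv()).as_rotvec()).round(1))
```

```text
scene angle [0.64625926] 92 4.991345240818686 [ 81.55127848 119.64294268]
top angle [0.38490642] 30 1.6989656414207277 [ 82.10084464 118.98140484]
[491.7 204.1 273.3] [-0.1 -0.1  0.2] [-1.37  0.73  1.21  1.83 -0.41  0.96 -1.37]
turn to down [18.7  8.  -9.2]
```

View pics/c7.png

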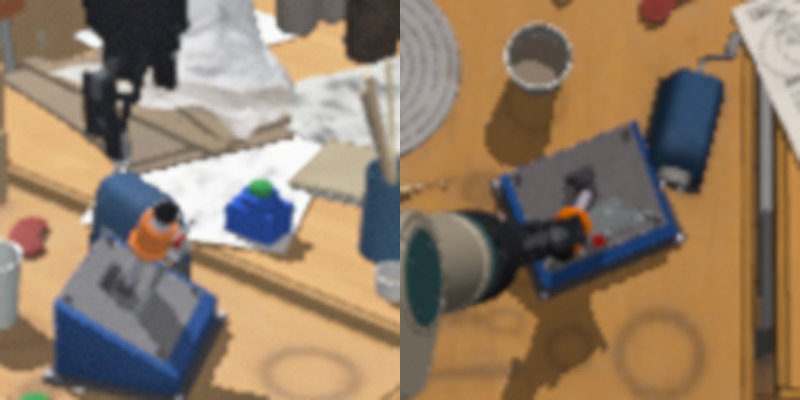

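Left crop: the lever is over to the left of the red tooth, with the collar seated low at (150,235). The fit gives 0.385 rad, and the collar spans 82–119 mm, the same as when home. On to the green button.

Emit:
move_arm(
  steps=[
    [3.7,1.6,-1.8,0.003,0.026,0,0],
    [3.7,1.6,-1.8,0.003,0.026,0,0],
    [3.7,1.6,-1.8,0.003,0.026,-0.02,0],
    [3.7,1.6,-1.8,0.002,0.026,-0.04,0],
    [3.9,1.6,-1.8,0.002,0.026,-0.04,0],
  ],
)

```text
clock: 11.35
eef_pos: [505.3, 334.4, 171.8]
tool_rot: [-3.138, 0.001, 0.1]
force: [0.0, 1.4, -0.5]
width: 12.0
gripper_force: 0.0
```

Emit:
move_arm(
  steps=[
    [0,0,0,0,0,-0.03,0],
    [0,0,0,0,0,-0.03,0],
    [0,0,0,0,0,0,0],
  ],
)

```text
clock: 11.65
eef_pos: [501.8, 331.8, 108.7]
tool_rot: [3.138, 0.009, 0.101]
force: [-0.7, -0.5, -0.1]
width: -0.3
gripper_force: 0.0
```

Run:
```python
from p2 import *
S=telemetry.read_state();Rc=Ro.from_euler('xyz',S["tool_rot"]);print(S["eef_pos"].round(1),S["tool_rot"].round(3),S["force"].round(1),S["qpos"].round(2),S["width"])
im,_=eyes.get_image("scene");im2,_=eyes.get_image("top")
pp("scene",["run_button_top","collar_grip"])
a=cv2.resize(im[150:270,190:310],(400,400),interpolation=2);b=cv2.resize(im2[140:260,170:290],(400,400),interpolation=2)
cv2.imwrite("pics/c8.png",np.hstack([a,b]))
```

```text
[501.8 331.8 108.7] [3.138 0.009 0.101] [-0.7 -0.5 -0.1] [-1.12  0.9   0.87  1.77 -0.85  0.91 -1.33] -0.258361580648268
scene run_button_top 0.49 [ 617. -136.   65.] [308. 164.]
scene run_button_top 0.45 [511. 330.  60.] [239. 230.]
scene collar_grip 0.54 [514. 168. 162.] [275. 179.]
scene collar_grip 0.34 [391. 360.  -4.] [263. 271.]
```

View pics/c8.png

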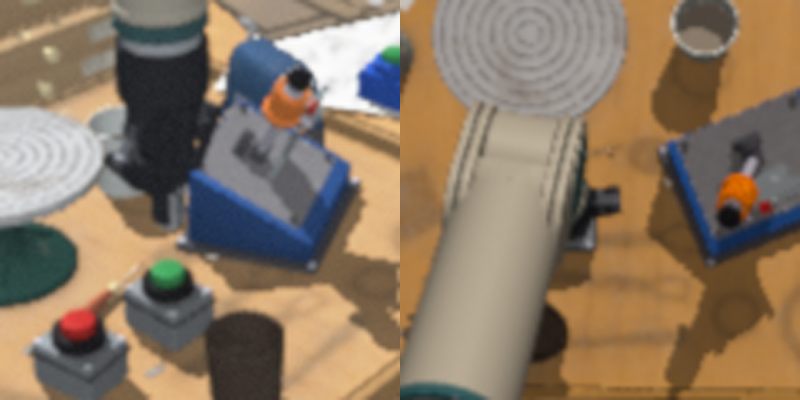

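Emit:
move_arm(
  steps=[
    [0,0,0,0.004,0.0015,-0.02,0],
    [0,0,0,0,0,-0.02,0],
    [0,0,0,0,0,0,0],
  ],
)

```text
clock: 12.15
eef_pos: [507.7, 335.5, 71.8]
tool_rot: [3.141, 0.003, 0.103]
force: [-0.9, -0.8, 0.3]
width: 0.1
gripper_force: 0.0
```

Emit:
move_arm(
  steps=[
    [0,0,0,0,0,-0.006,0],
    [0,0,0,0,0,-0.004,0],
    [0,0,0,0,0,-0.003,0],
    [0,0,0,0,0,0,0],
  ],
)

```text
clock: 12.55
eef_pos: [509.5, 335.7, 61.0]
tool_rot: [-3.141, -0.001, 0.103]
force: [-0.6, 0.6, 1.7]
width: -0.2
gripper_force: 1.0
```

Emit:
move_arm(
  steps=[
    [0,0,0,-0.002,-0.001,-0.003,0],
    [0,0,0,0,0,-0.003,0],
    [0,0,0,0,0,0,0],
  ],
)

```text
clock: 12.85
eef_pos: [508.5, 335.1, 56.1]
tool_rot: [-3.14, -0.003, 0.103]
force: [-0.1, 1.3, 8.7]
width: -0.3
gripper_force: 4.4
```

Emit:
move_arm(
  steps=[
    [0,0,0,0,0,-0.003,0],
    [0,0,0,0,0,0,0],
  ],
)

```text
clock: 13.05
eef_pos: [508.6, 335.1, 55.7]
tool_rot: [-3.138, -0.003, 0.103]
force: [-3.9, 0.1, 27.8]
width: -0.2
gripper_force: 14.2
```

The button is bottomed: 28 N at z = 55.7. Now I lift off.

Emit:
move_arm(
  steps=[
    [0,0,0,0,0,0.02,0],
    [0,0,0,0,0,0.04,0],
    [0,0,0,0,0,0.04,0],
    [0,0,0,0,0,0.04,0],
    [0,0,0,0,0,0,0],
  ],
)

```text
clock: 13.55
eef_pos: [509.9, 334.8, 196.7]
tool_rot: [-3.138, -0.008, 0.103]
force: [2.0, -0.4, -0.5]
width: 0.0
gripper_force: 0.0
```

Run:
```python
from p2 import *
im,_=eyes.get_image("scene")
pp("scene",["run_button_top","collar_grip","pot","cup","tape"])
S=telemetry.read_state();print(S["force"].round(1),S["eef_pos"].round())
cv2.imwrite("pics/c9.png",cv2.resize(im[130:290,180:340],(600,600),interpolation=2))
```

```text
scene run_button_top 0.52 [510. 327.  60.] [240. 230.]
scene run_button_top 0.37 [ 618. -134.   65.] [307. 164.]
scene collar_grip 0.52 [710. 191.   0.] [228. 204.]
scene collar_grip 0.45 [512. 168. 163.] [276. 179.]
scene collar_grip 0.27 [389. 360.  -4.] [264. 271.]
scene pot 0.98 [388. 360.  -2.] [264. 271.]
scene cup 0.63 [707. 189.   3.] [228. 204.]
scene tape 0.64 [503. 576.  -1.] [175. 291.]
scene tape 0.64 [511. 434.  60.] [212. 246.]
scene tape 0.3 [390. 358.  -1.] [264. 270.]
[-0.5 -0.5 -0.5] [506. 334. 190.]
```

View pics/c9.png

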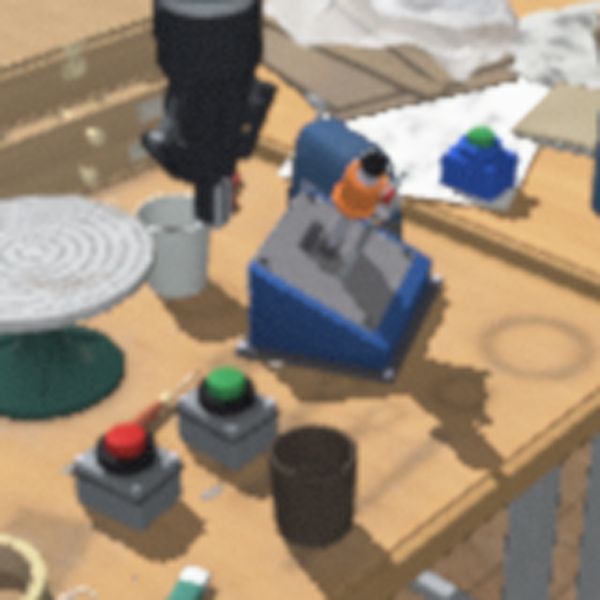

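The picture shows the lever in reverse with the collar low at (355,195), the green button out at (228,382), and the bystanders unmoved. Handing in.

```bash
python3 -c "
from cell import ctrl;print(ctrl.finish_job())"
```

```text
the job is handed in; nothing more can be done
None
```

I handed in the job with no verdict shown: images put the lever locked in reverse (about 0.39 rad, collar home), and the green button was pressed fully in and is back out, with the red button untouched and the pot, cup and tape unmoved.

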